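# Free the ratchet pawl and bring the hold-down arm onto the block

### The job

The blue arm of the hold-down stand is propped up by its ratchet. With the fingertips, press the red thumb tab of the pawl all the way down so that the pawl lifts clear of the teeth and stays free, and only then push the arm down by its black cross bar until its rubber foot rests on the steel block. Only press and push, lift nothing: leave the block where it lies under the foot, leave the other things on the bench alone, and finish clear of everything.

Things in the scene. Friction and masses are not known exactly. Their poses are not given: they have to be found in the camera images.
- stand: Grey hold-down stand, bolted to the bench (its place and heading vary). Origin: underside, right below the arm's hinge. Its x axis is horizontal and points along the arm towards the foot and cross bar, y is along the hinge pin, z up. Base plate 305 x 90 x 12 mm, from x = -115 to +190 mm. Two grey cheeks (outsides, nuts included, 36 mm either side) reach 126 mm high at the hinge; two brackets reach 153 mm high at the pawl pivot.
- hinge_pin (a point): Centre of the arm's hinge pin, 100 mm above the bench; the pin lies along the stand's y axis.
- pawl_pivot (a point): Centre of the pawl's pivot pin, parallel to the hinge pin: 62 mm behind the hinge (stand x = -62 mm), 142 mm above the bench.
- tab_top (a point): Middle of the upper face of the red thumb tab on the pawl's rear end, the place to press. Tab 30 mm along the stand's x, 34 mm along y, 6 mm thick; 48 mm behind and 18 mm above the pawl pivot while the pawl is engaged. Pressed down it swings about the pivot by up to 0.36 rad, so this point sinks about 18 mm and moves back about 3 mm. Friction holds it: about 4 N moves it, and it stays where it is left. Nothing stands under or over it.
- pawl (a joint): Turn of the pawl, rad: 0 = nose fully in the ratchet teeth (they stop the arm going down), grows as the tab is pressed, 0.36 = end stop. From about 0.2 the nose is clear of the teeth; fully pressed counts from 0.25.
- crossbar (a point): Centre of the black round cross bar at the arm's free end, 185 mm from the hinge pin: 22 mm diameter, 76 mm long, parallel to the hinge pin. Press on top of it. With the arm up it stands about 202 to 221 mm above the bench, with the arm down 100 mm.
- ratchet_arm (a joint): Turn of the blue arm about its hinge, rad: the arm slopes upward by 0.72 minus this value, grows as the arm goes down. It starts at 0.01 to 0.13; at 0.72 the arm is level and the foot stands on the block. Stiff hinge: about 4 to 5 N down on the cross bar moves it, it neither falls nor springs back. With the pawl engaged a tooth blocks it at about 0.15 (up to 0.2 if pushed hard). Arm beam 14 mm wide, 22 mm high.
- foot (a point): Middle of the underside of the black rubber foot (30 mm diameter) below the arm, 140 mm along the arm from the hinge and 66 mm below the arm's axis.
- block_top (a point): Middle of the upper face of the dark grey steel block (62 x 62 x 22 mm, 0.8 kg) that lies loose on the base plate under the foot; its top is 34 mm above the bench.
- lever_press: Obstacle, fixed, not used: dark lever press over 0.4 m tall, its long lever standing up, to the right of the stand (world y below -0.13 m, x from about 0.35 to 0.58 m); origin under its base. The robot must not hit it: swing past it with the gripper high and drawn in close to the robot's base.
- round_stake: Bystander: dark round steel disc, 64 mm diameter, 17 mm high; origin under its centre.
- collet_cap: Bystander: small black ribbed cap, 22 mm diameter, 18 mm high; origin under its centre.
- jar_lid: Bystander: flat white jar lid, 54 mm diameter, 9 mm high; origin under its centre.
- flux_jar: Bystander: small brown glass jar with a stirring brush in it, 45 x 59 x 48 mm; origin under its centre.
- tin_blue: Bystander: round blue tin, 89 mm diameter, 37 mm high; origin under its centre.
- red_pliers: Bystander: pliers with red handles lying flat, 126 x 29 x 10 mm; origin under its centre.
- handpiece: Bystander: slim grey metal handpiece lying flat, 166 mm long, 22 mm thick; origin under its centre.

How it is judged:
On the way, in this order (a step that is already met when the one before it is completed fails the run):
1. the pawl's tab is pressed fully down (pawl turned past 0.25 rad) while the arm is still up on its first tooth (arm below 0.25 rad) (value of joint pawl above 0.25 rad and value of joint ratchet_arm below 0.25 rad), for 0.2 s.
2. the arm is down with its foot on the block (z of foot in the frame of block_top below 0.003 m and x of foot in the frame of block_top between -0.02 and 0.02 m and y of foot in the frame of block_top between -0.02 and 0.02 m and value of joint ratchet_arm above 0.69 rad), for 0.2 s.
At the end, for the whole second after the job is handed in: The arm is down (joint above 0.69 rad) with its foot within 3 mm of the block's top and within 20 mm of its middle each way, the pawl still free (above 0.2 rad), the block at rest within 12 mm of where it lay (all of step 2 and value of joint pawl above 0.2 rad and linear speed of bench_block below 0.02 m/s and distance of block_top from where it was at the start of the episode below 0.012 m); the robot touches nothing.
It fails at once if the block or a bystander is lifted (block's top above 44 mm, a bystander's underside above 10 mm) (height (world z) of block_top above 0.044 m or height (world z) of any of round_stake, collet_cap, jar_lid, flux_jar, tin_blue, red_pliers, handpiece above 0.01 m).
It fails at once if the steel block is shoved or lifted (moved more than 15 mm) (distance of block_top from where it was at the start of the episode above 0.015 m).
It fails at once if a bystander is moved more than 20 mm (distance of any of round_stake, collet_cap, jar_lid, flux_jar, tin_blue, red_pliers, handpiece from where it was at the start of the episode above 0.02 m).
It also fails if it takes over 48 s, if anything falls off the work surface, if the arm or the gripper's body presses on something with over 40 N, if the wrist force passes 120 N, or if a joint passes its speed limit or range.

### The arm

A 6-joint arm with a two-finger parallel gripper is mounted at the origin on a cart in front of the work surface, level with it; the furniture and walls round the work are solid. World frame = base frame: x ahead of the robot, y to its left, z up, the work surface at z = 0. Lengths are in m, angles in rad, forces in N, time in s.
With the tool pointing down it reaches from about 0.4 to 0.925 m from the base axis. Payload 12.5 kg.
Tool frame: the origin (TCP) lies at the very end of the fingers, on their centre line; the grasp point (between the pads) lies 19 mm behind it; z points along the fingers, y is the line along which they close (so a half turn about z gives the same grasp; the last joint's range is limited). The gripper opens to 95 mm and grips with 3 to 60 N. Pads are 20 mm wide; open, the fingers measure 119 mm over their backs; the gripper's body (75 mm by 180 mm) begins 59 mm behind the grasp point.
Start: joints at [-1.272, 0.491, 1.559, -0, 1.092, -0.106], TCP at [0.246, -0.574, 0.215] pointing down, gripper open.
Joint ranges: [-3.1, 3.1], [-0.84, 2.19], [0.05, 2.79], [-1.13, 4.28], [0.06, 2.93], [-2.69, 2.69]. Speed limits (rad/s): [2.22, 2.22, 2.79, 3.14, 3.14, 3.14].

### API

Orientations are given as a unit quaternion [w, x, y, z].
In Python, from cell import * gives the robot as it stands. The module is installed in compiled form; this text tells all that it offers.
- The arm moves only by the tool jog_arm, never from a script. Its argument "steps" is a list of rows, each a list of 7 numbers: the shift along the tool's x, y, z normalised to -1 to 1, where 1 is 300 mm, then the turn, a rotation vector about the tool's x, y, z normalised to -1 to 1, where 1 is pi rad, then the gripper's target within -1 to 1 (fully open at 1, half-way at 0, shut at -1). In form: [[tx, ty, tz, wx, wy, wz, claw], ...]. A call has 1 to 20 rows; each row is the pose to reach, as a shift and turn from the pose commanded when the call began, along the tool's axes at that moment, turning the shorter way round; what a row does not reach only later rows make up. A row lasts 1/10 s, in which the tool goes at most 50 mm and 8.59 degrees, less where a joint would pass 70% of its speed; a pose out of reach is approached as far as the arm can. A call with a number of a shift or a turn outside -1 to 1 is refused whole. A call with a gripper value outside its range is refused whole. The fingers move at their own pace and stop on an object; "squeeze" is the grip in N (left out, the last holds). Time passes only in rows, so rows that repeat a pose let the fingers close. It gives the time, the measured TCP pose, the force, the opening and the grip force at its end, in the units of the state.
- read_state(): the state, without advancing time (a new reading comes with each control period).
- capture(name): name is "scene" or "top" or "wrist"; returns (picture, depth): 480x640x3 uint8, red, green, blue; 480x640 float32, m along the optical axis (not along the pixel's ray), 0 where there is no reading.
- camera_info(name): a dict with "K" (3x3 intrinsics, pixels), "T" (4x4, takes a point from camera to world coordinates). Camera axes: x right, y down, z forward; pixel columns grow to the right and rows downward; lengths in m; the calibration is good to about 2 mm. The wrist camera is an equidistant fisheye: a pixel r from the principal point sees the ray r / f radians off the axis. A picture is of the moment at which its call begins: read the wrist's pose just before it. camera_info takes no time and is no camera call; for the wrist camera it gives the pose at the moment of the call.
- close_job(): hands the job in; it is judged then, once.
The state is a dict: "time": time; "q": joint angles; "dq": joint speeds; "effort": joint torques, N m; "ee_pos": TCP position; "ee_rot": TCP orientation; "wrist_force": force on the tool from outside, world axes, zero at the start; "moment": the same for the moment, N m; "grip_width": opening from 0.0 (shut) to 1.0 (fully open); "gripper_force": force on a finger pad.
Only numpy, scipy, OpenCV 4.12 (cv2) and the standard library are available. Lean on these libraries where they do the work, as an engineer would, in place of code of your own. Each camera call takes 0.05 s, during which the arm holds its last target. There are 200 camera calls.

## Working session

There is one attempt and no reset: what is moved stays moved. The work goes in short steps, Python scripts to look and compute and a tool call to move; the robot and the scene stay as the last step left them, time stands still between calls to the robot, and variables do not carry over. Pictures are saved under pics/ and viewed, at most 10 in all, crops included, and the job is handed in when it is done.

Besides the shell and the picture viewer there is one more tool, called after "Emit:" as name([rows], argument=value, ...), one row to a line, values as JSON. jog_arm: Moves the arm, as the interface text tells. Its arguments: {"type":"object","properties":{"steps":{"type":"array","items":{"type":"array","items":{"type":"number","minimum":-1,"maximum":1}}},"squeeze":{"type":"number"}},"required":["steps"]}

```bash
mkdir -p pics
python3 - <<'E'
from cell import *
import cv2,numpy as np
s=read_state();print(s)
for n in("scene","top"):
    im,d=capture(n);i=camera_info(n);np.savez(f"{n}.npz",im=im,d=d,K=i["K"],T=i["T"]);cv2.imwrite(f"pics/{n}.png",im[...,::-1]);print(n,i["K"],i["T"])
E
```

```text
{'time': 0.0, 'q': array([-1.27160330e+00,  4.91596567e-01,  1.55946554e+00,  2.08087794e-05,
        1.09171599e+00, -1.05607516e-01]), 'dq': array([ 0.00050219, -0.00147905,  0.00094339, -0.00067775, -0.00030766,
       -0.00012047]), 'effort': array([ 1.69094528e-03, -6.12642574e+01, -2.58180767e+01,  6.93051796e-02,
        4.81954997e-02, -1.02230324e-04]), 'ee_pos': array([ 0.24609271, -0.57423379,  0.21403322]), 'ee_rot': array([-5.90839097e-04,  9.79587688e-01,  2.01016442e-01, -4.80945943e-05]), 'wrist_force': array([ 0.03893111, -0.73292879,  0.53010818]), 'moment': array([-0.01601455,  0.01850936,  0.01005798]), 'gripper_force': 0.0, 'grip_width': 0.9996671094608124}
scene [[531.61547067   0.         310.20397336]
 [  0.         531.61547067 243.93971383]
 [  0.           0.           1.        ]] [[-0.25768221 -0.52987391  0.80798114 -0.44150051]
 [-0.96622162  0.14473489 -0.21323132  0.34632112]
 [-0.00395735 -0.83563476 -0.54927123  0.84152702]
 [ 0.          0.          0.          1.        ]]
top [[620.70182973   0.         321.79829218]
 [  0.         620.70182973 246.97435468]
 [  0.           0.           1.        ]] [[ 1.61566489e-02 -9.95912599e-01  8.88653942e-02  4.41553345e-01]
 [-9.99867861e-01 -1.62522461e-02 -3.52247699e-04  7.66263615e-02]
 [ 1.79507018e-03 -8.88479605e-02 -9.96043582e-01  1.36873924e+00]
 [ 0.00000000e+00  0.00000000e+00  0.00000000e+00  1.00000000e+00]]
```

View pics/scene.png

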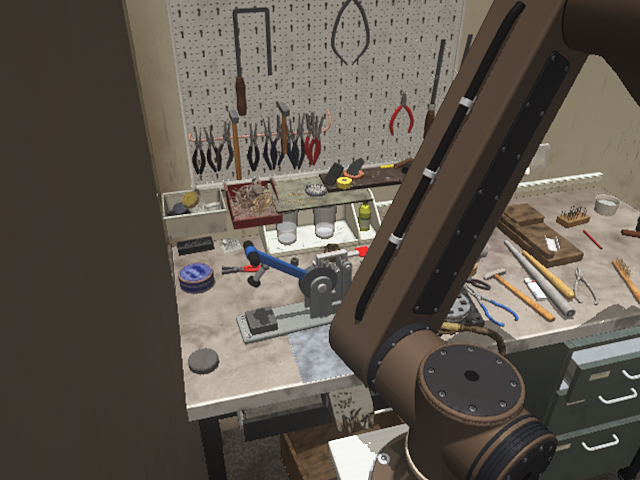

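View pics/top.png

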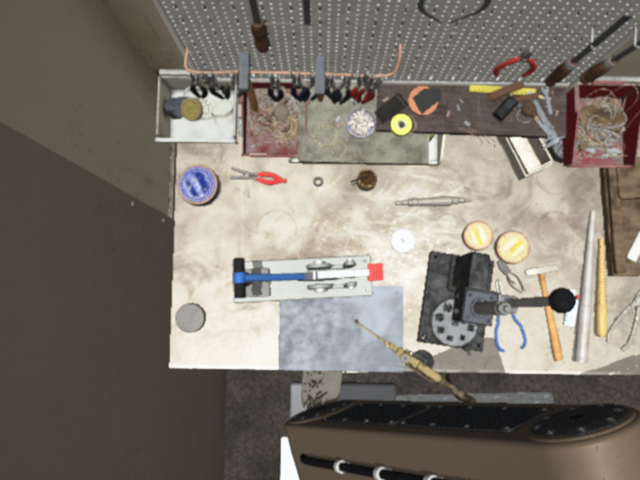

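The scene view shows the stand with its blue arm raised to the left (cross bar near 250,250) and the red tab near (362,252). In the top view the cross bar is near (239,278), the red tab near (376,271), and the lever press is to the right, from about x=420.

```bash
cat > h.py <<'E'
import cv2,numpy as np
def ray(K,T,u,v):
    d=T[:3,:3]@np.linalg.inv(K)@[u,v,1]; return T[:3,3],d
def plane(K,T,u,v,z):
    o,d=ray(K,T,u,v); return o+d*(z-o[2])/d[2]
def cloud(z):
    im,d,K,T=z["im"],z["d"],z["K"],z["T"]
    v,u=np.indices(d.shape); p=np.stack([(u-K[0,2])/K[0,0]*d,(v-K[1,2])/K[1,1]*d,d],-1)
    return p@T[:3,:3].T+T[:3,3]
E
python3 - <<'E'
from h import *
for n,roi in(("top",(225,245,395,305)),("scene",(235,235,375,345))):
    z=np.load(n+".npz");P=cloud(z);im=z["im"];K,T=z["K"],z["T"]
    hsv=cv2.cvtColor(im,cv2.COLOR_RGB2HSV).astype(int);H,S,V=[hsv[...,i] for i in range(3)]
    R=np.zeros(H.shape,bool);R[roi[1]:roi[3],roi[0]:roi[2]]=1
    ms={"red":((H<8)|(H>172))&(S>170)&(V>120),"blue":(H>95)&(H<125)&(S>130),"black":(V<60)}
    for k,m in ms.items():
        m=(m&R).astype(np.uint8);c,l,st,ce=cv2.connectedComponentsWithStats(m)
        for i in range(1,c):
            if st[i,4]>60:
                q=P[(l==i)&(z["d"]>0)]
                r=cv2.minAreaRect(np.argwhere(l==i)[:,::-1].astype(np.float32))
                print(n,k,st[i],ce[i].round(1),r,"med",np.median(q,0).round(4),"max z",np.percentile(q[:,2],[5,95]).round(3))
                if k=="red":print("  plane .16",plane(K,T,*ce[i],.16).round(4))
    if n=="top":
        m=(P[...,2]>.006)&(P[...,2]<.018)&R
        q=P[m][:,:2].astype(np.float32);print("plate rect",cv2.minAreaRect(q),cv2.boxPoints(cv2.minAreaRect(q)).round(3).tolist())
        m=(P[...,2]>.19)&R;q=P[m];print(">.19",q.min(0).round(3),q.max(0).round(3),np.median(q,0).round(3))
        rr=cv2.minAreaRect(P[R&(P[...,2]>.006)&(P[...,2]<.25)][:,:2].astype(np.float32));print("all",rr)
        print("press max z",P[240:350,425:570].reshape(-1,3).max(0),P[240:350,425:570].reshape(-1,3).min(0))
E
```

```text
top blue [234 272  70  12 469] [263.2 276.9] ((268.5, 277.5), (11.0, 69.0), 90.0) med [0.4885 0.1921 0.1938] max z [0.141 0.223]
top black [234 259  10  12 117] [238.5 264.5] ((238.5, 264.5), (11.0, 9.0), 90.0) med [0.5084 0.2297 0.2185] max z [0.215 0.223]
top black [235 283  15  14 133] [240.4 289.6] ((242.0, 289.5), (13.0, 14.0), 90.0) med [0.4636 0.2259 0.2185] max z [0.139 0.222]
plate rect ((0.501235842704773, 0.09829554706811905), (0.12735483050346375, 0.36550116539001465), 1.629665732383728) [[0.4320000112056732, 0.27900001406669617], [0.4429999887943268, -0.0860000029206276], [0.5699999928474426, -0.08299999684095383], [0.5600000023841858, 0.28299999237060547]]
>.19 [0.442 0.077 0.19 ] [0.524 0.243 1.369] [0.486 0.225 0.217]
all ((0.501235842704773, 0.09829554706811905), (0.12735483050346375, 0.36550116539001465), 1.629665732383728)
press max z [0.58860724 0.07662636 1.36873924] [ 0.34377139 -0.4726078  -0.01207344]
scene red [355 246  13  11  83] [361.9 250.7] ((361.576904296875, 251.38462829589844), (9.217458724975586, 11.96308422088623), 78.69007110595703) med [ 0.5002 -0
[... 714 characters left out ...]
5), (24.474788665771484, 38.23158645629883), 70.82099914550781) med [0.4861 0.0929 0.1172] max z [0.081 0.139]
scene black [355 270  20  54 440] [364.9 298.5] ((366.1192932128906, 296.79620361328125), (10.86483383178711, 55.147857666015625), 25.559965133666992) med [0.1723 0.0955 0.3043] max z [0.269 0.339]
scene black [248 276  12  11  76] [252.9 281.7] ((253.12838745117188, 281.520263671875), (12.438497543334961, 7.672344207763672), 35.53767776489258) med [0.4735 0.2334 0.1432] max z [0.133 0.151]
scene black [249 324  28  11 117] [263.6 328.9] ((262.7877502441406, 329.0969543457031), (8.373249053955078, 27.153249740600586), 85.42607879638672) med [0.4506 0.2194 0.0245] max z [0.017 0.033]
```

Run:
```python
from h import *
z=np.load("top.npz");P=cloud(z);im=z["im"].astype(int);K,T=z["K"],z["T"];d=z["d"]
R=np.zeros(d.shape,bool);R[255:300,225:395]=1
r=R&(im[...,0]>1.8*im[...,1])&(im[...,0]>120);r[:,:360]=0
q=np.argwhere(r)[:,::-1].astype(np.float32);a=cv2.minAreaRect(q);print("tab px",a,len(q),"P med",np.median(P[r&(d>0)],0),"plane",plane(K,T,*a[0],.16))
print([plane(K,T,*c,.16).round(3) for c in cv2.boxPoints(a)])
zz=P[...,2]
b=R&(zz>.205)&(zz<.23);b[:,250:]=0
q=np.argwhere(b)[:,::-1].astype(np.float32);a=cv2.minAreaRect(q);print("bar px",a,np.median(P[b],0),[plane(K,T,*c,.21).round(3) for c in cv2.boxPoints(a)],"c",plane(K,T,*a[0],.212))
print("bar top z",np.percentile(zz[b],[50,90,98]))
# plate edges
p=R.copy();p[245:310,225:395]=1
p&=(zz>.007)&(zz<.017);p[:,:228]=0
for u in range(250,372,15):
    c=np.flatnonzero(p[:,u]); 
    if len(c):print(u,plane(K,T,u,c.min(),.012)[:2].round(3),plane(K,T,u,c.max(),.012)[:2].round(3))
bl=R&(im[...,2]>1.7*im[...,0])&(im[...,2]>80)
Q=P[bl&(d>0)];f=np.polyfit(Q[:,1],Q[:,0],1);f2=np.polyfit(Q[:,1],Q[:,2],1);print("arm x=",f,"z slope",f2,np.arctan(f2[0]))
```

```text
tab px ((375.0, 272.0), (16.0, 14.0), 90.0) 219 P med [ 0.50226628 -0.02837209  0.15936936] plane [ 0.5021392  -0.02823682  0.16      ]
[array([ 0.518, -0.014,  0.16 ]), array([ 0.518, -0.042,  0.16 ]), array([ 0.487, -0.042,  0.16 ]), array([ 0.486, -0.015,  0.16 ])]
bar px ((240.5, 277.0), (40.0, 17.0), 90.0) [0.4859124  0.22786395 0.21809858] [array([0.523, 0.244, 0.21 ]), array([0.524, 0.212, 0.21 ]), array([0.449, 0.21 , 0.21 ]), array([0.449, 0.242, 0.21 ])] c [0.48614682 0.22671034 0.212     ]
bar top z [0.21809858 0.22229265 0.22466483]
250 [0.529 0.233] [0.442 0.231]
265 [0.532 0.2  ] [0.445 0.198]
280 [0.535 0.167] [0.447 0.165]
295 [0.535 0.134] [0.452 0.133]
310 [0.538 0.102] [0.451 0.1  ]
325 [0.541 0.069] [0.453 0.067]
340 [0.543 0.036] [0.456 0.035]
355 [0.544 0.003] [0.459 0.002]
370 [ 0.536 -0.03 ] [ 0.459 -0.031]
arm x= [-0.06464758  0.49994645] z slope [0.7140126  0.05582012] 0.6200686138007774
```

Run:
```python
from h import *
for n,roi in(("top",(410,235,585,360)),("scene",(430,240,500,350))):
    z=np.load(n+".npz");P=cloud(z);R=np.zeros(z["d"].shape,bool);R[roi[1]:roi[3],roi[0]:roi[2]]=1
    R&=z["d"]>0;Q=P[R]
    for a in np.arange(.02,.7,.05):
        q=Q[(Q[:,2]>a)&(Q[:,2]<=a+.05)&(Q[:,1]<0)]
        if len(q)>5:print(n,a.round(2),len(q),q.min(0).round(3),q.max(0).round(3))
z=np.load("top.npz");P=cloud(z);print("robot top",P[400:470,300:620].reshape(-1,3)[::1500].round(2))
```

```text
top 0.02 5210 [ 0.33  -0.494  0.02 ] [ 0.595 -0.112  0.07 ]
top 0.07 208 [ 0.328 -0.212  0.071] [ 0.545 -0.109  0.12 ]
top 0.12 506 [ 0.402 -0.305  0.12 ] [ 0.546 -0.183  0.17 ]
top 0.17 1824 [ 0.402 -0.298  0.17 ] [ 0.545 -0.168  0.22 ]
top 0.22 190 [ 0.427 -0.29   0.22 ] [ 0.457 -0.204  0.27 ]
top 0.27 217 [ 0.426 -0.291  0.27 ] [ 0.458 -0.204  0.32 ]
top 0.32 260 [ 0.427 -0.291  0.32 ] [ 0.459 -0.204  0.37 ]
top 0.37 212 [ 0.428 -0.312  0.37 ] [ 0.471 -0.207  0.42 ]
top 0.42 518 [ 0.433 -0.31   0.42 ] [ 0.471 -0.27   0.439]
scene 0.02 900 [ 0.234 -0.408  0.02 ] [ 0.556 -0.126  0.069]
scene 0.07 494 [ 0.235 -0.238  0.07 ] [ 0.315 -0.129  0.095]
scene 0.12 66 [ 0.424 -0.303  0.126] [ 0.439 -0.285  0.169]
scene 0.17 14 [ 0.158 -0.302  0.17 ] [ 0.438 -0.033  0.22 ]
scene 0.22 452 [ 0.086 -0.068  0.221] [ 0.17 -0.    0.27]
scene 0.27 975 [ 0.042 -0.092  0.27 ] [ 0.177 -0.     0.32 ]
scene 0.32 1149 [ 0.145 -0.114  0.32 ] [ 0.185 -0.     0.37 ]
scene 0.37 726 [ 0.146 -0.115  0.37 ] [ 0.184 -0.     0.413]
robot top [[ 0.11  0.14 -0.76]
 [ 0.32 -0.18  0.57]
 [ 0.29 -0.07  0.44]
 [ 0.24  0.07  0.25]
 [ 0.32 -0.17  0.67]
 [ 0.29 -0.08  0.56]
 [ 0.25  0.04  0.39]
 [ 0.32 -0.16  0.74]
 [ 0.29 -0.09  0.63]
 [ 0.24  0.02  0.44]
 [ 0.31 -0.17  0.77]
 [ 0.28 -0.1   0.66]
 [ 0.23 -0.01  0.48]
 [ 0.3  -0.19  0.77]
 [ 0.27 -0.12  0.69]]
```

The masks give the tab top at (0.502, -0.028, 0.160) and the cross bar at about (0.486, 0.230, 0.209). Stand x lies along world (-0.067, 0.998), and the lever press top is at 0.44 m. First I raise, draw in and shut the fingers.

Emit:
jog_arm([
  [0,-0.1,-0.16,0,0,0,-1],
  [0,-0.2,-0.32,0,0,0,-1],
  [0,-0.3,-0.48,0,0,0,-1],
  [0,-0.4,-0.64,0,0,0,-1],
  [0,-0.5,-0.8,0,0,0,-1],
  [0,-0.6,-0.95,0,0,0,-1],
  [0,-0.6,-1,0,0,0,-1],
  [0,-0.6,-1,0,0,0,-1],
  [0,-0.6,-1,0,0,0,-1],
  [0,-0.6,-1,0,0,0,-1],
], squeeze=20)

```text
time: 1.1
ee_pos: [0.1753, -0.4092, 0.5132]
ee_rot: [-0.001, 0.98, 0.201, -0.0]
wrist_force: [-0.3, -0.7, 0.4]
grip_width: 0.213
gripper_force: 0.0
```

Emit:
jog_arm([
  [0.137,-0.006,0,0,0,-0.033,-1],
  [0.273,-0.025,0,0,0,-0.065,-1],
  [0.406,-0.057,0,0,0,-0.098,-1],
  [0.537,-0.101,0,0,0,-0.131,-1],
  [0.661,-0.156,0,0,0,-0.163,-1],
  [0.782,-0.223,0,0,0,-0.196,-1],
  [0.782,-0.223,0,0,0,-0.196,-1],
  [0.782,-0.223,0,0,0,-0.196,-1],
])

```text
time: 1.9
ee_pos: [0.3652, -0.2549, 0.5132]
ee_rot: [-0.001, 0.872, 0.489, -0.001]
wrist_force: [-0.1, -0.4, -0.2]
grip_width: 0.009
gripper_force: 0.0
```

Emit:
jog_arm([
  [0.14,-0.01,0,0,0,-0.033,-1],
  [0.28,-0.02,0,0,0,-0.065,-1],
  [0.42,-0.03,0,0,0,-0.098,-1],
  [0.56,-0.04,0,0,0,-0.131,-1],
  [0.7,-0.05,0,0,0,-0.163,-1],
  [0.84,-0.064,0,0,0,-0.196,-1],
  [0.84,-0.064,0.15,0,0,-0.196,-1],
  [0.84,-0.064,0.3,0,0,-0.196,-1],
  [0.84,-0.064,0.45,0,0,-0.196,-1],
  [0.84,-0.064,0.6,0,0,-0.196,-1],
  [0.84,-0.064,0.6,0,0,-0.196,-1],
  [0.84,-0.064,0.6,0,0,-0.196,-1],
])

```text
time: 3.1
ee_pos: [0.4804, -0.0314, 0.3353]
ee_rot: [-0.0, 0.684, 0.729, -0.0]
wrist_force: [-0.1, 0.2, 0.4]
grip_width: 0.005
gripper_force: 0.0
```

Run:
```python
from cell import *
from h import *
s=read_state();print(s["ee_pos"],s["ee_rot"],s["q"],s["wrist_force"])
im,d=capture("wrist");i=camera_info("wrist");cv2.imwrite("pics/w1.png",im[...,::-1]);np.savez("w1.npz",im=im,d=d,K=i["K"],T=i["T"]);print(i)
im,d=capture("top");i=camera_info("top");cv2.imwrite("pics/t2.png",im[...,::-1])
```

```text
[ 0.48035933 -0.03136414  0.33528639] [-3.25879906e-04  6.84300524e-01  7.29199971e-01 -2.98885960e-04] [-2.02433526e-01  1.70325700e-01  1.71425905e+00 -1.76467120e-04
  1.25787620e+00 -2.65887216e-01] [-0.12698106  0.19422084  0.44587487]
{'K': array([[371.64829954,   0.        , 322.75705246],
       [  0.        , 371.64829954, 234.46191344],
       [  0.        ,   0.        ,   1.        ]]), 'T': array([[ 0.99795921,  0.06084607,  0.01936908,  0.47617252],
       [ 0.06383943, -0.95732024, -0.2818909 ,  0.04679437],
       [ 0.00139045,  0.28255213, -0.95925094,  0.5060622 ],
       [ 0.        ,  0.        ,  0.        ,  1.        ]])}
```

View pics/w1.png

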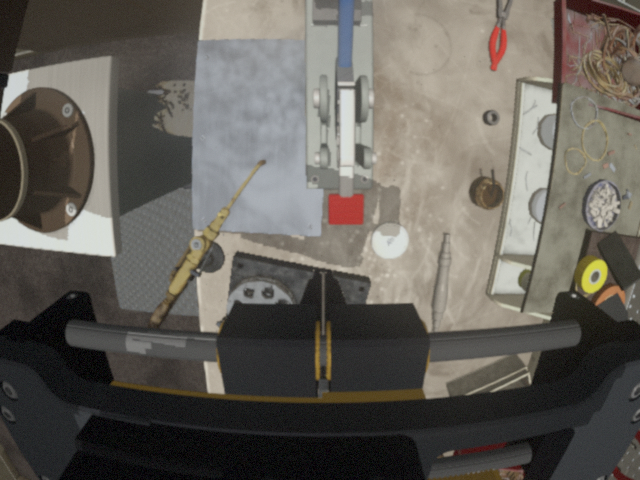

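The wrist view shows the red tab at about (346,209), with the stand running up the image from it. Nothing lies between the fingers (tip near (323,287)) and the tab.

```bash
cat >> h.py <<'E'
def fplane(K,T,u,v,z):
    x=np.array([u-K[0,2],v-K[1,2]]);r=np.hypot(*x);t=r/K[0,0]
    d=T[:3,:3]@np.r_[x/max(r,1e-9)*np.sin(t),np.cos(t)];o=T[:3,3];return o+d*(z-o[2])/d[2]
def tab(z,roi=(300,170,400,240),h=.16):
    im=z["im"].astype(int);m=(im[...,0]>2*im[...,1])&(im[...,0]>100);R=np.zeros_like(m);R[roi[1]:roi[3],roi[0]:roi[2]]=1;m&=R
    a=cv2.minAreaRect(np.argwhere(m)[:,::-1].astype(np.float32));dd=z["d"][m]
    return a,m.sum(),[fplane(z["K"],z["T"],*c,h).round(4) for c in cv2.boxPoints(a)],fplane(z["K"],z["T"],*a[0],h).round(4),np.median(dd)
E
python3 - <<'E'
from h import *
z=np.load("w1.npz");print(*tab(z),sep="\n")
K,T=z["K"],z["T"]
for p in ((318,92),(366,92),(322,158),(367,158)):print(p,fplane(K,T,*p,.1).round(3))
p=fplane(K,T,346,209,.16);print("depth expect",(T[:3,:3].T@(p-T[:3,3]))[2])
E
```

```text
((345.5, 209.0), (28.0, 33.0), 90.0)
945
[array([ 0.4866, -0.0157,  0.16  ]), array([ 0.5178, -0.0136,  0.16  ]), array([ 0.5203, -0.041 ,  0.16  ]), array([ 0.4884, -0.043 ,  0.16  ])]
[ 0.5032 -0.0282  0.16  ]
0.3527685
(318, 92) [0.469 0.086 0.1  ]
(366, 92) [0.521 0.09  0.1  ]
(322, 158) [0.478 0.014 0.1  ]
(367, 158) [0.527 0.018 0.1  ]
depth expect 0.35363807828563476
```

Emit:
jog_arm([
  [-0.01,0.075,0.1,0,0,0,-1],
  [-0.01,0.075,0.2,0,0,0,-1],
  [-0.01,0.075,0.3,0,0,0,-1],
  [-0.01,0.075,0.4,0,0,0,-1],
  [-0.01,0.075,0.48,0,0,0,-1],
  [-0.01,0.075,0.53,0,0,0,-1],
  [-0.01,0.075,0.53,0,0,0,-1],
  [-0.01,0.075,0.53,0,0,0,-1],
])

```text
time: 4.0
ee_pos: [0.5037, -0.0322, 0.1771]
ee_rot: [0.001, 0.684, 0.73, 0.001]
wrist_force: [-0.2, 0.3, 0.5]
grip_width: 0.004
gripper_force: 0.0
```

Emit:
jog_arm([
  [0,0,0.02,0,0,0,-1],
  [0,0,0.035,0,0,0,-1],
  [0,0,0.05,0,0,0,-1],
  [0,0,0.06,0,0,0,-1],
  [0,0,0.07,0,0,0,-1],
  [0,0,0.08,0,0,0,-1],
  [0,0,0.09,0,0,0,-1],
  [0,0,0.1,0,0,0,-1],
  [0,0,0.1,0,0,0,-1],
])

```text
time: 4.9
ee_pos: [0.5033, -0.0327, 0.1458]
ee_rot: [0.001, 0.684, 0.73, 0.0]
wrist_force: [1.4, -5.5, 3.6]
grip_width: 0.005
gripper_force: 2.4
```

Emit:
jog_arm([
  [-0.005,0,0.004,0,0,0,-1],
  [-0.01,0,0.008,0,0,0,-1],
  [-0.01,0,0.012,0,0,0,-1],
  [-0.01,0,0.012,0,0,0,-1],
])

```text
time: 5.3
ee_pos: [0.5034, -0.0347, 0.1432]
ee_rot: [0.001, 0.684, 0.73, 0.001]
wrist_force: [-2.2, 0.4, 18.3]
grip_width: 0.008
gripper_force: 8.1
```

Run:
```python
from cell import *
from h import *
s=read_state();print(s["ee_pos"],s["wrist_force"])
im,d=capture("scene");cv2.imwrite("pics/s3.png",cv2.resize(im[215:335,215:415,::-1],None,fx=4,fy=4))
im,d=capture("wrist");cv2.imwrite("pics/w3.png",im[...,::-1])
```

```text
[ 0.50340462 -0.03467622  0.14321679] [-2.24300292  0.4223234  18.33218058]
```

View pics/s3.png

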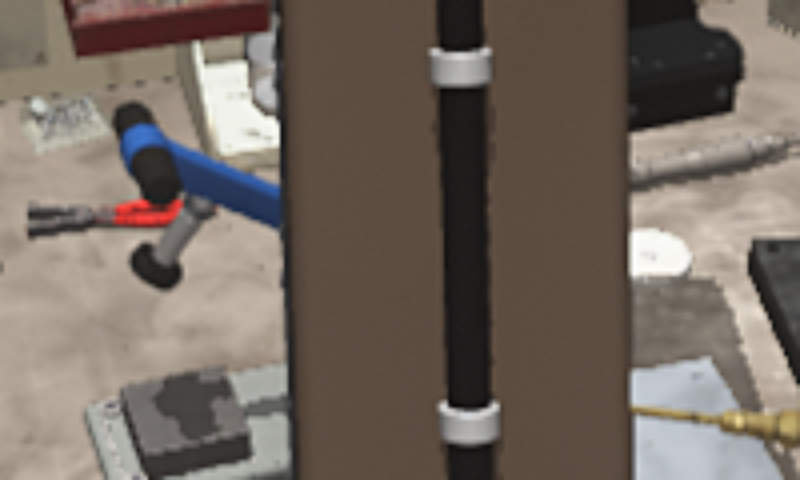

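The crop shows only the raised arm and the block, both unmoved; the robot link hides the tab. The 18 N reading with the tip at 0.143 m matches the pawl's end stop. I lift off and check the tab with the wrist camera.

Emit:
jog_arm([
  [0,0,-0.03,0,0,0,-1],
  [0,0,-0.1,0,0,0,-1],
  [0,0,-0.2,0,0,0,-1],
  [0,0,-0.35,0,0,0,-1],
  [0,0,-0.5,0,0,0,-1],
  [0,0,-0.6,0,0,0,-1],
  [0,0,-0.6,0,0,0,-1],
  [0,0,-0.6,0,0,0,-1],
])

```text
time: 6.2
ee_pos: [0.5025, -0.0347, 0.3219]
ee_rot: [0.0, 0.684, 0.73, 0.0]
wrist_force: [-0.7, 0.0, 0.3]
grip_width: 0.006
gripper_force: 0.0
```

Run:
```python
from cell import *
from h import *
s=read_state();print(s["ee_pos"],s["ee_rot"],s["wrist_force"])
i=camera_info("wrist");im,d=capture("wrist");cv2.imwrite("pics/w4.png",im[...,::-1]);z=dict(im=im,d=d,K=i["K"],T=i["T"])
a=tab(z,(250,120,420,260),.143);print(*a,sep="\n")
K,T=z["K"],z["T"];p=a[3];print("z from depth at tab:",[ (h,(T[:3,:3].T@(fplane(K,T,*a[0][0],h)-T[:3,3]))[2].round(4)) for h in (.16,.15,.142)])
```

```text
[ 0.5025376  -0.03469764  0.32188219] [4.88410742e-05 6.83543298e-01 7.29909963e-01 5.19858346e-05] [-0.65144057  0.03554113  0.27403562]
((322.5, 205.0), (26.0, 33.0), 90.0)
816
[array([ 0.486 , -0.0181,  0.143 ]), array([ 0.5174, -0.016 ,  0.143 ]), array([ 0.5193, -0.0414,  0.143 ]), array([ 0.4875, -0.0435,  0.143 ])]
[ 0.5025 -0.0297  0.143 ]
0.3558637
z from depth at tab: [(0.16, np.float64(0.3378)), (0.15, np.float64(0.348)), (0.142, np.float64(0.3561))]
```

View pics/w4.png

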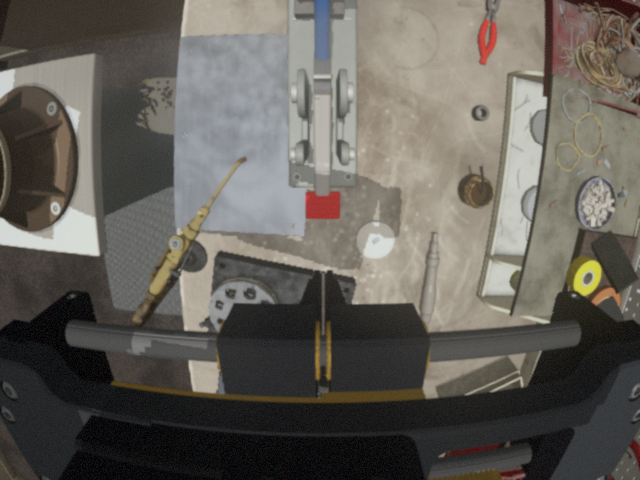

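The wrist view shows the tab at (322,205). Its depth puts it at z=0.142, so it sank the full 18 mm and stayed down. Next I move over the cross bar.

Emit:
jog_arm([
  [0.15,0,0,0,0,0,-1],
  [0.3,0,0,0,0,0,-1],
  [0.45,0,0,0,0,0,-1],
  [0.6,0,0,0,0,0,-1],
  [0.75,0,0,0,0,0,-1],
  [0.9,0,0,0,0,0,-1],
  [0.9,0,0,0,0,0,-1],
  [0.9,0,0.1,0,0,0,-1],
  [0.9,0,0.2,0,0,0,-1],
  [0.9,0,0.2,0,0,0,-1],
  [0.9,0,0.2,0,0,0,-1],
])

```text
time: 7.35
ee_pos: [0.4852, 0.2342, 0.2618]
ee_rot: [-0.0, 0.684, 0.73, -0.001]
wrist_force: [-0.9, 0.5, 0.4]
grip_width: 0.011
gripper_force: 0.0
```

Run:
```python
from cell import *
from h import *
s=read_state();print(s["ee_pos"],s["ee_rot"],s["wrist_force"])
i=camera_info("wrist");im,d=capture("wrist");cv2.imwrite("pics/w5.png",im[...,::-1]);np.savez("w5.npz",im=im,d=d,**{k:i[k] for k in"KT"})
T=i["T"];print(T[:3,3])
```

```text
[0.48517272 0.23420633 0.26175977] [-4.11968801e-04  6.83711431e-01  7.29751855e-01 -8.59826577e-04] [-0.87713715  0.48611567  0.39949306]
[0.48102087 0.31227807 0.43144898]
```

View pics/w5.png

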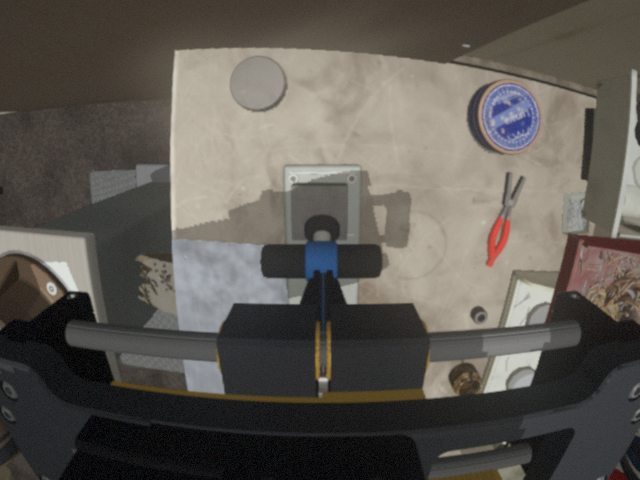

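The bar appears at about (321,261), spanning 261 to 383 px. The finger line is centred on it.

Run:
```python
from h import *
z=np.load("w5.npz");K,T=z["K"],z["T"]
for h in(.2,.209,.215):print(h,fplane(K,T,321.5,261,h).round(4),fplane(K,T,321.5,241,h).round(4),fplane(K,T,321.5,281,h).round(4))
for v in(252,258,264,270):
    for u in (275,321,365):
        p=fplane(K,T,u,v,.2);o=T[:3,3];dd=(T[:3,:3].T@(p-o))[2];print(u,v,(o+(p-o)*z["d"][v,u]/dd).round(4))
```

```text
0.2 [0.4853 0.2258 0.2   ] [0.4844 0.2397 0.2   ] [0.4863 0.2113 0.2   ]
0.209 [0.4852 0.2292 0.209 ] [0.4843 0.2425 0.209 ] [0.4861 0.2153 0.209 ]
0.215 [0.4851 0.2314 0.215 ] [0.4842 0.2444 0.215 ] [0.4859 0.2179 0.215 ]
275 252 [0.4562 0.2362 0.2173]
321 252 [0.4843 0.2386 0.2186]
365 252 [0.5112 0.2399 0.2175]
275 258 [0.4564 0.2328 0.2186]
321 258 [0.4845 0.2355 0.2208]
365 258 [0.5112 0.2369 0.22  ]
275 264 [0.4567 0.2295 0.2204]
321 264 [0.4847 0.2323 0.2225]
365 264 [0.5116 0.2331 0.2203]
275 270 [0.4568 0.2256 0.2206]
321 270 [0.485  0.2283 0.2222]
365 270 [0.5121 0.229  0.2198]
```

Emit:
jog_arm([
  [0,0,0.05,0,0,0,-1],
  [-0.01,0,0.1,0,0,0,-1],
  [-0.01,0,0.125,0,0,0,-1],
  [0.0,0,0.145,0,0,0,-1],
  [0.01,0,0.165,0,0,0,-1],
  [0.02,0,0.185,0,0,0,-1],
  [0.03,0,0.205,0,0,0,-1],
  [0.04,0,0.225,0,0,0,-1],
  [0.05,0,0.245,0,0,0,-1],
])

```text
time: 8.3
ee_pos: [0.4849, 0.2514, 0.1901]
ee_rot: [0.0, 0.684, 0.73, 0.002]
wrist_force: [-2.7, 7.2, 8.3]
grip_width: 0.005
gripper_force: 4.4
```

Emit:
jog_arm([
  [0.01,0,0.02,0,0,0,-1],
  [0.018,0,0.04,0,0,0,-1],
  [0.025,0,0.06,0,0,0,-1],
  [0.031,0,0.08,0,0,0,-1],
  [0.037,0,0.1,0,0,0,-1],
  [0.041,0,0.12,0,0,0,-1],
  [0.045,0,0.14,0,0,0,-1],
  [0.049,0,0.16,0,0,0,-1],
  [0.052,0,0.18,0,0,0,-1],
  [0.053,0,0.2,0,0,0,-1],
  [0.054,0,0.22,0,0,0,-1],
  [0.055,0,0.235,0,0,0,-1],
  [0.055,0,0.235,0,0,0,-1],
])

```text
time: 9.6
ee_pos: [0.4831, 0.266, 0.1176]
ee_rot: [0.0, 0.684, 0.73, -0.0]
wrist_force: [-0.2, -0.1, -0.2]
grip_width: 0.005
gripper_force: 0.1
```

Run:
```python
from cell import *
from h import *
i=camera_info("wrist");im,d=capture("wrist");np.savez("w6.npz",im=im,d=d,**{k:i[k] for k in"KT"})
im2,d2=capture("scene")
a=cv2.resize(im[160:400,200:440],(400,400));b=cv2.resize(im2[235:355,225:345],(400,400))
cv2.imwrite("pics/w6.png",np.hstack([a,b])[...,::-1])
```

```text
(no output)
```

View pics/w6.png

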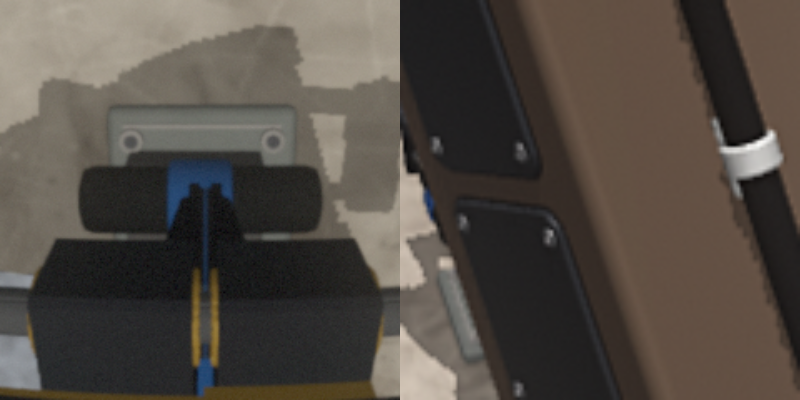

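The left half shows the cross bar directly under the fingertips, nearly down; the scene crop is blocked by the arm. I keep pressing gently.

Emit:
jog_arm([
  [0,0,0.007,0,0,0,-1],
  [0,0,0.014,0,0,0,-1],
  [0,0,0.02,0,0,0,-1],
  [0,0,0.02,0,0,0,-1],
])

```text
time: 10.1
ee_pos: [0.483, 0.266, 0.1117]
ee_rot: [-0.0, 0.684, 0.73, -0.0]
wrist_force: [0.1, -0.6, 0.4]
grip_width: 0.005
gripper_force: 0.0
```

Emit:
jog_arm([
  [0,0,0.004,0,0,0,-1],
  [0,0,0.008,0,0,0,-1],
  [0,0,0.008,0,0,0,-1],
])

```text
time: 10.4
ee_pos: [0.4831, 0.266, 0.1112]
ee_rot: [0.0, 0.684, 0.73, 0.0]
wrist_force: [-7.2, -1.3, 22.7]
grip_width: 0.003
gripper_force: 11.1
```

Firm contact at 0.111 m is the level height. I hold briefly, then lift away and verify.

Emit:
jog_arm([
  [0,0,0.002,0,0,0,-1],
  [0,0,0.002,0,0,0,-1],
  [0,0,0.002,0,0,0,-1],
  [0,0,-0.02,0,0,0,-1],
  [0,0,-0.1,0,0,0,-1],
  [0,0,-0.25,0,0,0,-1],
  [0,0,-0.4,0,0,0,-1],
  [-0.15,0,-0.5,0,0,0,-1],
  [-0.3,0,-0.6,0,0,0,-1],
  [-0.4,0,-0.6,0,0,0,-1],
  [-0.4,0,-0.6,0,0,0,-1],
  [-0.4,0,-0.6,0,0,0,-1],
])

```text
time: 11.6
ee_pos: [0.4911, 0.1456, 0.2896]
ee_rot: [0.0, 0.684, 0.729, 0.0]
wrist_force: [-0.6, 0.7, 0.6]
grip_width: 0.006
gripper_force: 0.0
```

Run:
```python
from cell import *
from h import *
s=read_state();print(s["time"],s["ee_pos"],s["wrist_force"])
i=camera_info("wrist");im,d=capture("wrist");K,T=i["K"],i["T"];cv2.imwrite("pics/w7.png",im[...,::-1])
v,u=np.indices(d.shape);x=u-K[0,2];y=v-K[1,2];r=np.hypot(x,y)+1e-9;t=np.tan(r/K[0,0])
P=np.stack([x/r*t*d,y/r*t*d,d],-1)@T[:3,:3].T+T[:3,3]
ok=(d>0)&(abs(P[...,0]-.483)<.036)&(abs(P[...,0]-.483)>.02)&(abs(P[...,1]-.266)<.03)&(P[...,2]>.06)&(P[...,2]<.2)
q=P[ok];print("bar",len(q),q.min(0).round(4),q.max(0).round(4),np.percentile(q[:,2],[50,90,98]).round(4))
ok=(d>0)&(abs(P[...,0]-.485)<.045)&(P[...,2]>.028)&(P[...,2]<.042)&(P[...,1]>.15)&(P[...,1]<.28)
q=P[ok];print("block",len(q),np.percentile(q,[2,50,98],axis=0).round(4) if len(q) else "")
print("foot expected",np.r_[.4956,.0818]+.14*np.r_[-.067,.998])
im2,d2=capture("top");cv2.imwrite("pics/t7.png",im2[...,::-1]);j=camera_info("top");P=cloud(dict(im=im2,d=d2,**{k:j[k] for k in"KT"}))
m=np.zeros(d2.shape,bool);m[255:300,360:395]=1;a=im2.astype(int);m&=(a[...,0]>1.8*a[...,1])&(a[...,0]>120)
print("tab top view",m.sum(),np.median(P[m],0) if m.any() else"")
```

```text
11.6 [0.49107295 0.14564674 0.28957921] [-0.61169627  0.65617213  0.5813031 ]
bar 748 [0.447  0.2528 0.0985] [0.5189 0.2787 0.1124] [0.1088 0.1106 0.1114]
block 1902 [[0.4517 0.1902 0.0319]
 [0.4716 0.2191 0.0336]
 [0.5118 0.2495 0.0354]]
foot expected [0.48622 0.22152]
tab top view 196 [ 0.50296579 -0.02992352  0.14185217]
```

View pics/w7.png

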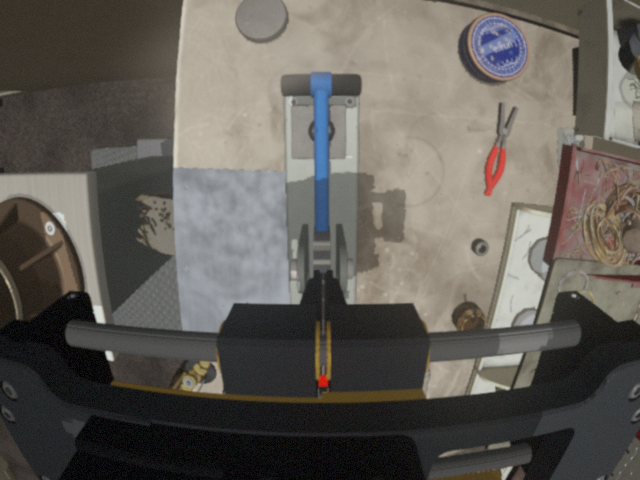

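The wrist view shows the arm level with its foot at (322,130), on the block. Bar top is at 0.111 m, the tab is still down at 0.142 m, and the gripper is clear at 0.29 m.

```bash
python3 -c "
from cell import *
print(close_job())"
```

```text
the job is handed in; nothing more can be done
None
```

The job is handed in: the pawl's tab is pressed fully down and stays free, the arm is level with its foot resting on the block, and the robot is clear of everything; the hand-in gave no verdict.

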